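Tighten a mixer tap's cartridge ring with the two-pin spanner

ROBOT

A 6-joint arm with a two-finger parallel gripper is mounted at the origin on the work surface. World frame = base frame: x ahead of the robot, y to its left, z up, the work surface at z = 0. Lengths are in mm, angles in rad, forces in N, time in s.
With the tool pointing down it reaches from about 350 to 775 mm from the base axis. Payload 7.3 kg.
Tool frame: the origin (TCP) lies on the centre line of the jaws, within the pads' length; the fingertips stand 22 mm ahead of it and the grasp point (between the pads) lies 3 mm ahead of it; z points along the fingers, y is the direction in which the jaws open and shut (so a half turn about z gives the same grasp; the last joint's range is limited). The gripper opens to 92 mm and grips with 3 to 60 N. Pads are 19 mm wide; open, the fingers measure 130 mm over their backs; the gripper's body (75 mm by 190 mm) begins 47 mm behind the grasp point.
Start: joints at [-0.146, 0.342, 1.524, -0, 1.275, -0.146], TCP at [525.017, 0.02, 248.741] pointing down, gripper open.
Joint ranges: [-2.53, 2.53], [-0.77, 2.02], [0.04, 2.7], [-1, 4.14], [0.28, 2.66], [-3.11, 3.11]. Speed limits (rad/s): [2.57, 2.57, 3.14, 3.14, 3.14, 3.14].

INTERFACE

Orientations are given as [roll, pitch, yaw] about the fixed x, y, z axes, in that order (R = Rz(yaw) Ry(pitch) Rx(roll)).
In Python, from plant import get_obs, capture, close_job gives the robot as it stands.
- The arm moves only by the tool carry_out, never from a script. Its arguments are lists of equal length, an entry for each row: "xyz": the shift along the tool's x, y, z scaled (see below), a list of three; "dr": the turn, a rotation vector about the tool's x, y, z scaled (see below), a list of three. A call has 1 to 8 rows; each row shifts and turns the commanded pose from where the row before left it, along the tool's axes as they then stand; what a row does not reach is not made up. The controller multiplies each number of a shift by 0.06 m and each number of a turn by 8 degrees. A row lasts 1/8 s, in which the tool goes at most 62.5 mm and 10.7 degrees, less where a joint would pass 70% of its speed; a pose out of reach is approached as far as the arm can. A call with a number of a shift or a turn outside -1 to 1 is refused whole. A call with a gripper value outside its range is refused whole. "gripper" is the gripper's target within -1 to 1 (fully open at 1, half-way at 0, shut at -1), set as the call begins (left out, the last holds). The fingers move at their own pace and stop on an object; the grip force is fixed at half the most. Time passes only in rows, so rows that do not move let the fingers close. It gives the time, the measured TCP pose, the force and the opening at its end, in the units of the state.
- get_obs(): the state, without advancing time (a new reading comes with each control period).
- capture(name): name is "scene" or "side" or "wrist"; returns a dict with "image" (384x512x3 uint8, blue, green, red), "fx", "fy", "cx", "cy" (pixels), "pose" (4x4, takes a point from camera to world coordinates). Camera axes: x right, y up, looking along -z (the intrinsics and any distortion apply to the point x, -y, -z); pixel columns grow to the right and rows downward; lengths in mm; the calibration is good to about 2 mm. A picture is of the moment at which its call begins. There is no depth.
- close_job(): hands the job in, once; it reports no verdict.
The state is a dict: "time": time; "joint_positions": joint angles; "dq": joint speeds; "tau": joint torques, N m; "tool_pos": TCP position; "tcp_rot": TCP orientation; "contact_force": force on the tool from outside, world axes, zero at the start; "moment": the same for the moment, N m; "grip_width": finger opening in mm.
Only numpy, scipy, OpenCV 4.12 (cv2) and the standard library are available. Lean on these libraries where they do the work, as an engineer would, in place of code of your own. Each camera call takes 0.05 s, during which the arm holds its last target.

TASK

A new cartridge has been dropped into the mixer tap at the sink and its brass retaining ring still has to be tightened. Take the two-pin spanner from its stand in the service kit, feel both pins right down into two opposite holes of the ring before you turn it, then turn the ring clockwise until it comes to its stop, pressing and turning gently so that the cartridge does not crack. Stand the spanner back in the two holes of its stand and leave everything else where it is.

Things in the scene. Friction and masses are not known exactly. Their poses are not given: they have to be found in the camera images.
- spanner_grip (a point): centre of the grip tab of the two-pin fork spanner (plain steel, about 220 g, stands upright at the start, z up). The flat upright tab is 28 mm wide along x, 12 mm thick along y, 52 mm high (26 mm below to 25 mm above this point). Pin tips lie 70 mm below this point, leg shoulders 63 mm below
- spanner_tip (a point): the point midway between the spanner's two pin tips, at their height; the pins (5 mm thick, 7 mm long, round ends) stand 18 mm to either side along its x; z points up along the spanner
- spanner: the whole spanner, 93 mm high, 46 mm wide, 12 mm thick; origin midway between the pin tips, x along the line through the pins. Under the tab a 46 x 12 mm bridge 10 mm high, then two legs 10 x 12 mm and 28 mm long, open between them, a pin under each
- ring_center (a point): centre of the upper face of the brass retaining ring on the tap, on its turning axis, 92 mm above the worktop; z up; it does NOT turn with the ring. Ring 52 mm across, 12 mm high; six blind holes 8 mm wide, 8.5 mm deep, 60 degrees apart on a 36 mm circle, any opposite pair takes the pins. Where the holes stand around the ring varies and no reading gives it: look or feel for them
- ring (a joint): how far the ring is turned clockwise seen from above, rad: 0 to 0.15 at the start, 0.70 at its stop, fully home, where the resistance rises sharply (it gives a few hundredths more under load). It turns against a steady friction of about 0.25 N m and stays where it is left; pins pressed lightly on its face and dragged round do not turn it, and drop in when they meet a pair of holes
- tap: steel mixer tap, fixed to the worktop, lever taken off; origin on the worktop under the ring's axis, -x along the low spout (it stays over 10 mm below the ring's face). In the ring's middle the cartridge: a disc 20 mm across, 2 mm above the ring's face, and a stem 9 x 8 mm rising 16 mm above that face; it passes freely between the spanner's legs
- stand (a point): centre of the top of the black spanner stand, 26 mm above the worktop: a 78 x 34 mm block in the kit tray (fixed; 240 x 160 mm, rim 20 mm high). Two blind chamfered holes, 9 mm wide, 10 mm deep, 18 mm to either side along its x; the spanner stands there, pins in the holes, leg shoulders on the block, either way round
- lever_mid (a point): the tap's lever, taken off and lying on the worktop: steel dome 48 mm across with a bar 105 mm long; this point is in the middle of the dome. Leave it
- cartridge_mid (a point): the old cartridge, white plastic cylinder 35 mm across and 49 mm high over its stem, standing in the kit tray; point half-way up. Leave it
- aerator_mid (a point): small steel spout aerator, 24 mm across, 16 mm high, in the kit tray; its middle. Leave it
- hexkey_mid (a point): steel hex key, an L of 75 by 26 mm, 6 mm thick, flat on the worktop; the middle of its long arm. Leave it
- soap_mid (a point): green pump bottle of dish soap, 62 mm across, 158 mm high; half-way up its body. Leave it
- shaker_mid (a point): pale shaker beaker with a blue lid, 94 mm across, 188 mm high; half-way up. Leave it
Things that resemble listed ones, but are neither listed nor needed, are in the scene too. What is shaped like the spanner but pink or turquoise is not meant.

How it is judged (in metres and radians):
On the way, in this order (a step that is already met when the one before it is completed fails the run):
1. both pins of the spanner are seated in two opposite holes of the ring, and the ring has not been turned yet (ring below 0.30) (z of spanner_tip in the frame of ring_center below -0.0045 m and horizontal distance between spanner_tip and ring_center below 0.004 m and angle between spanner_tip's own z axis and vertical below 0.09 rad and value of joint ring below 0.3 rad), for 0.1 s.
2. the ring has been turned to its stop with both pins still in the holes (value of joint ring above 0.65 rad and z of spanner_tip in the frame of ring_center below -0.003 m and horizontal distance between spanner_tip and ring_center below 0.005 m), for 0.1 s.
At the end, for the whole second after the job is handed in: the ring stands at its stop (ring above 0.65) and the spanner stands upright (within 0.10 rad) and at rest in its stand, both pins in the stand's holes (pin tips at least 5 mm below the stand's top, within 5 mm of its centre), let go (value of joint ring above 0.65 rad and horizontal distance between spanner_tip and stand below 0.005 m and z of spanner_tip in the frame of stand below -0.005 m and angle between spanner_tip's own z axis and vertical below 0.1 rad and linear speed of spanner below 0.02 m/s); the robot touches nothing.
It fails at once if the spanner bears on the tap or its ring with more than 60 N (contact force between spanner and tap above 60 N).
It fails at once if something else on the worktop or in the tray is shifted by more than 25 mm (distance of any of lever_mid, cartridge_mid, aerator_mid, hexkey_mid, soap_mid, shaker_mid from where it was at the start of the episode above 0.025 m).
It also fails if it takes over 67 s, if anything falls off the work surface, if the arm or the gripper's body presses on something with over 40 N, if the wrist force passes 120 N, or if a joint passes its speed limit or range.

## Working session

There is one attempt and no reset: what is moved stays moved. The work goes in short steps, Python scripts to look and compute and a tool call to move; the robot and the scene stay as the last step left them, time stands still between calls to the robot, and variables do not carry over. Pictures are saved under pics/ and viewed, and the job is handed in when it is done.

Besides the shell and the picture viewer there is one more tool, called after "Request:" as name(argument=value, ...) on one line, values as JSON. carry_out: Moves the arm, as the interface text tells. Shifts and turns lie within -1 to 1; 1 stands for 0.06 m of shift or 8 degrees of turn. Its arguments: {"type":"object","properties":{"xyz":{"type":"array"},"dr":{"type":"array"},"gripper":{"type":"number"}},"required":["xyz","dr"]}

```bash
ls; mkdir -p pics; cat > h.py <<'E'
import numpy as np, cv2, pickle
from plant import get_obs, capture, close_job
def snap(n, f):
    c=capture(n); cv2.imwrite(f'pics/{f}.png',c['image']); pickle.dump(c,open(f'pics/{f}.pkl','wb')); return c
def load(f): return pickle.load(open(f'pics/{f}.pkl','rb'))
def ray(c,u,v):
    d=np.array([(u-c['cx'])/c['fx'],-(v-c['cy'])/c['fy'],-1.0]); P=np.array(c['pose'])
    d=P[:3,:3]@d; return P[:3,3],d/np.linalg.norm(d)
def onz(c,u,v,z):
    o,d=ray(c,u,v); return o+d*(z-o[2])/d[2]
def proj(c,p):
    P=np.array(c['pose']); q=P[:3,:3].T@(np.array(p)-P[:3,3]); return c['cx']+c['fx']*q[0]/-q[2], c['cy']-c['fy']*q[1]/-q[2]
E
python3 - <<'E'
from h import *
for n in ['scene','side','wrist']:
    c=snap(n,n+'0'); print(n,[k for k in c],c['fx'],c['cx'],c['cy'],np.round(c['pose'],2).tolist(), {k:c[k] for k in c if k not in('image','pose')})
print(get_obs())
E
```

```text
pics
scene ['image', 'fx', 'fy', 'cx', 'cy', 'pose'] 402.593211995851 261.2499071780111 196.66539586654946 [[-0.83, -0.47, 0.29, 863.89], [0.55, -0.7, 0.46, 505.41], [-0.01, 0.54, 0.84, 947.7], [0.0, 0.0, 0.0, 1.0]] {'fx': 402.593211995851, 'fy': 402.593211995851, 'cx': 261.2499071780111, 'cy': 196.66539586654946}
side ['image', 'fx', 'fy', 'cx', 'cy', 'pose'] 346.7818872190847 254.031120266547 187.19937552027034 [[0.79, 0.42, -0.44, 214.71], [-0.61, 0.52, -0.6, -455.57], [-0.02, 0.74, 0.67, 678.3], [0.0, 0.0, 0.0, 1.0]] {'fx': 346.7818872190847, 'fy': 346.7818872190847, 'cx': 254.031120266547, 'cy': 187.19937552027034}
wrist ['image', 'fx', 'fy', 'cx', 'cy', 'pose'] 335.2887263728142 250.93852269513064 199.0779884891836 [[1.0, 0.0, 0.0, 525.91], [-0.0, 0.95, 0.3, 84.54], [-0.0, -0.3, 0.95, 384.22], [0.0, 0.0, 0.0, 1.0]] {'fx': 335.2887263728142, 'fy': 335.2887263728142, 'cx': 250.93852269513064, 'cy': 199.0779884891836}
{'time': 0.15, 'joint_positions': array([-1.45994596e-01,  3.42548635e-01,  1.52474256e+00, -1.01286904e-05,
        1.27541188e+00, -1.46028541e-01]), 'dq': array([-0.00013272, -0.00175484, -0.00177307,  0.00032441,  0.0003183 ,
        0.00110052]), 'tau': array([ 7.52666965e-04, -4.31470585e+01, -2.44352603e+01,  7.18239485e-02,
        5.38185902e-02, -1.32920518e-04]), 'tool_pos': array([5.24740048e+02, 6.04196272e-02, 2.48231106e+02]), 'tcp_rot': array([-3.14049264e+00, -1.51993589e-04,  1.57083314e+00]), 'contact_force': array([ 0.04503642,  0.26116189, -0.39517495]), 'moment': array([-0.00599175,  0.06020702,  0.07474336]), 'grip_width': 91.90014343209198}
```

View pics/scene0.png

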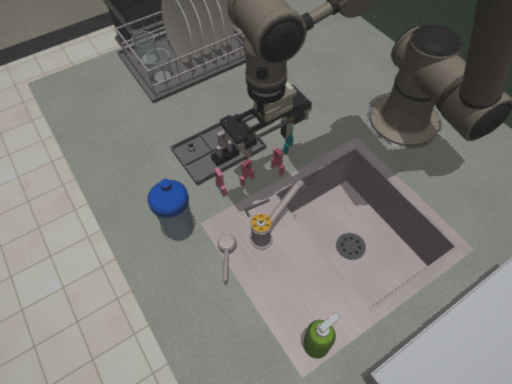

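View pics/side0.png

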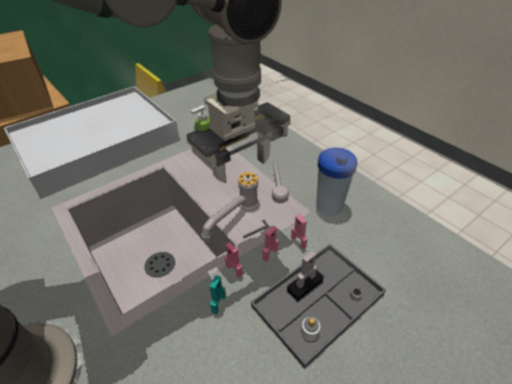

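View pics/wrist0.png

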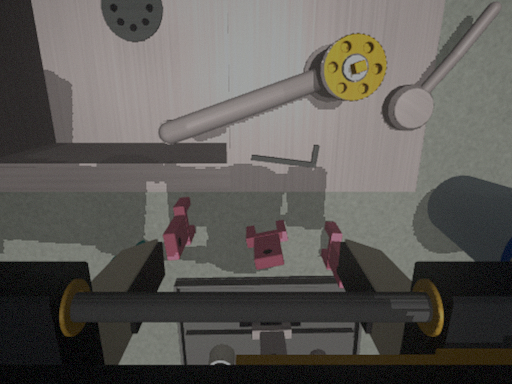

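```bash
python3 - <<'E'
from h import *
for n in ['scene','side','wrist']:
    c=load(n+'0'); hsv=cv2.cvtColor(c['image'],cv2.COLOR_BGR2HSV)
    m=cv2.inRange(hsv,(18,120,100),(32,255,255)); 
    nn,l,s,ce=cv2.connectedComponentsWithStats(m)
    cs,_=cv2.findContours(m,0,1)
    for k in cs:
        if cv2.contourArea(k)>60:
            k2=cv2.convexHull(k); print(n,cv2.contourArea(k2),cv2.fitEllipse(k2), onz(c,*cv2.fitEllipse(k2)[0],90))
    im=c['image']
    b={'scene':(160,80,330,280),'side':(190,140,400,370),'wrist':(300,20,410,120)}[n]
    a=im[b[1]:b[3],b[0]:b[2]]; f=min(800/a.shape[1],600/a.shape[0]); cv2.imwrite(f'pics/z_{n}.png',cv2.resize(a,None,fx=f,fy=f,interpolation=2)); print(f)
E
```

```text
scene 266.5 ((260.6854248046875, 222.3209991455078), (17.438697814941406, 20.195632934570312), 85.64022064208984) [609.14430609 101.11715891  90.        ]
3.0
side 164.5 ((247.46449279785156, 178.46255493164062), (12.898709297180176, 17.64376449584961), 86.78511810302734) [606.21781508 102.15464797  90.        ]
side 551.5 ((146.27713012695312, 79.56210327148438), (22.39520263671875, 41.667884826660156), 131.9682159423828) [650.61076991 819.30256775  90.        ]
2.608695652173913
wrist 269.0 ((435.13348388671875, 312.64166259765625), (15.80593490600586, 43.43306350708008), 176.3091278076172) [ 715.3422415  -132.84744122   90.        ]
wrist 3204.5 ((354.9424133300781, 66.46337890625), (60.39364242553711, 68.02926635742188), 25.034940719604492) [610.46324539 104.13007614  90.        ]
6.0
```

View pics/z_scene.png

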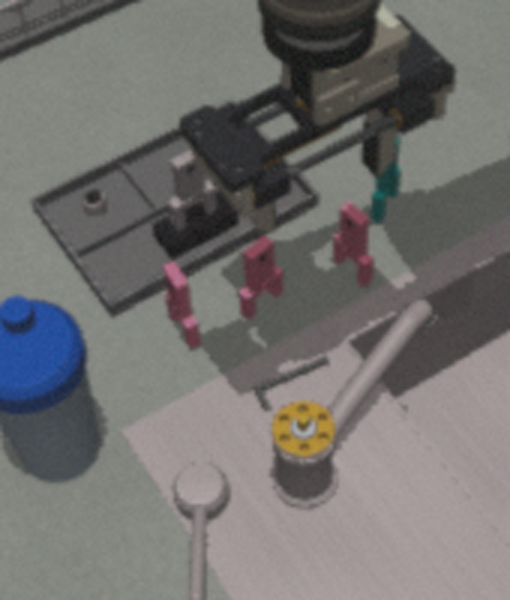

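View pics/z_side.png

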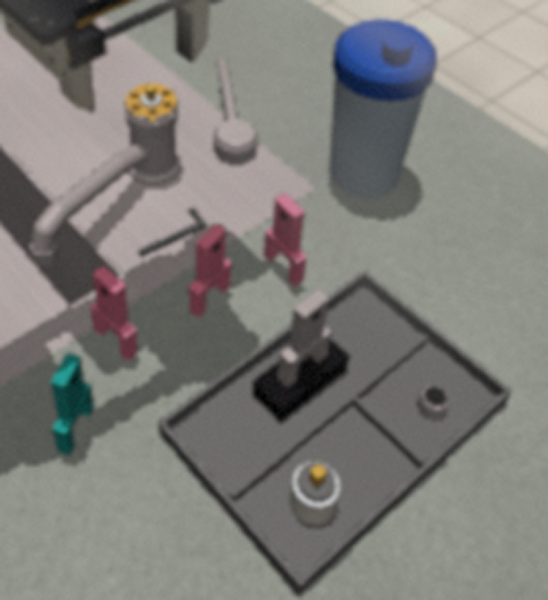

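View pics/z_wrist.png

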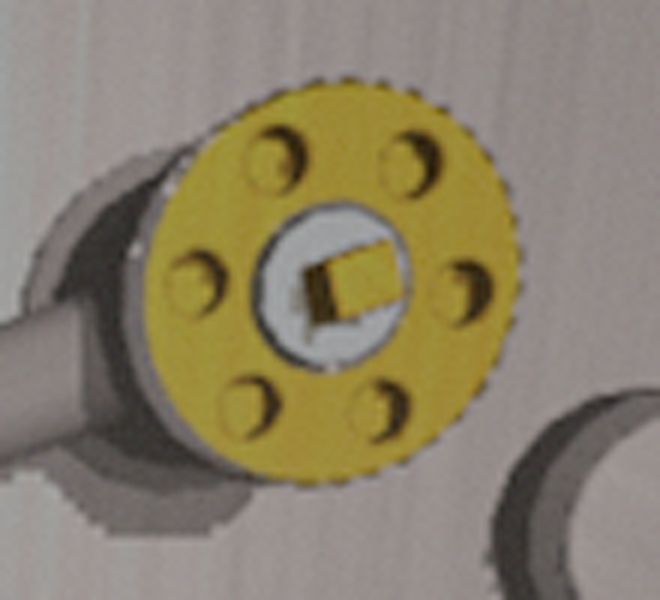

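```bash
python3 - <<'E'
from h import *
c=load('wrist0')
H=[(197,285),(277,158),(410,163),(465,292),(381,410),(250,405)]
P=np.array([onz(c,300+(u+.0)/6-.4,20+v/6-.4,92) for u,v in H]); print(P.round(1)); cc=P.mean(0);print('c',cc)
d=P[:,:2]-cc[:2]; print(np.degrees(np.arctan2(d[:,1],d[:,0])).round(1),np.hypot(*d.T).round(1))
for n,b in {'scene':(205,110,260,170),'side':(280,225,340,310)}.items():
    a=load(n+'0')['image'][b[1]:b[3],b[0]:b[2]]; f=7; cv2.imwrite(f'pics/y_{n}.png',cv2.resize(a,None,fx=f,fy=f,interpolation=2))
E
```

```text
[[591.7 103.5  92. ]
 [601.1 119.3  92. ]
 [618.9 118.6  92. ]
 [628.  102.6  92. ]
 [618.2  87.4  92. ]
 [600.1  88.1  92. ]]
c [609.66043075 103.27047079  92.        ]
[ 179.2  118.    59.    -2.1  -61.7 -122.3] [18.  18.1 17.9 18.4 18.  17.9]
```

View pics/y_scene.png

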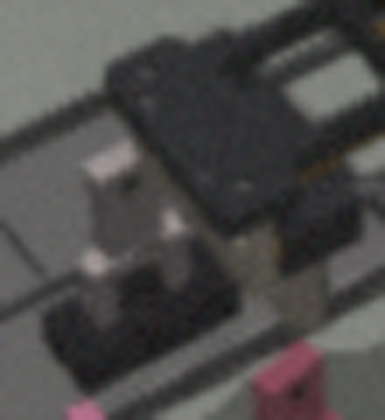

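View pics/y_side.png

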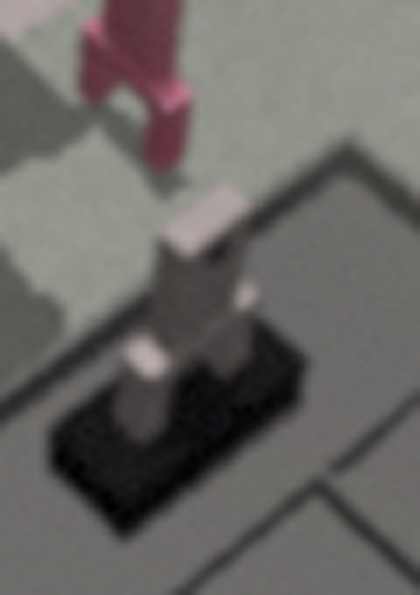

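```bash
python3 - <<'E'
from h import *
c=load('side0'); g=lambda u,v,z,c=c,o=(280,225): onz(c,o[0]+u/7-.43,o[1]+v/7-.43,z).round(1)
print('side',g(205,220,114),[g(*p,114) for p in [(162,236),(222,185),(248,205),(190,255)]])
print('shoulders', g(150,358,71),g(248,297,71),'blk',[g(*p,26) for p in [(50,440),(125,520),(308,365),(250,318)]])
c=load('scene0'); g2=lambda u,v,z: g(u,v,z,c,(205,110))
print('scene',g2(113,163,114),[g2(*p,114) for p in [(85,165),(130,145),(142,162),(95,182)]])
print('sh',g2(95,262,71),g2(173,220,71),'blk', g2(45,325,26),g2(85,385,26),g2(240,298,26))
E
```

```text
side [ 544.8 -184.8  114. ] [array([ 531.6, -181.3,  114. ]), array([ 557.2, -179. ,  114. ]), array([ 558. , -188.6,  114. ]), array([ 533.2, -190.8,  114. ])]
shoulders [ 523.4 -189.5   71. ] [ 560.5 -192.1   71. ] blk [array([ 502.9, -172.2,   26. ]), array([ 502.6, -205.7,   26. ]), array([ 582.9, -201.8,   26. ]), array([ 581. , -178.5,   26. ])]
scene [ 552.8 -182.9  114. ] [array([ 562.5, -188.2,  114. ]), array([ 542.5, -187.3,  114. ]), array([ 543.1, -177. ,  114. ]), array([ 563.6, -178.3,  114. ])]
sh [ 569.5 -176.8   71. ] [ 532.1 -178.2   71. ] blk [ 588.8 -194.1   26. ] [ 590.7 -157.6   26. ] [ 513.8 -160.9   26. ]
```

Request:
carry_out(xyz=[[-0.78, 0.1, 0], [-0.78, 0.1, 0], [-0.78, 0.1, 0], [-0.78, 0.1, 0], [0, 0, 0], [0, 0, 0], [0, 0, 0], [0, 0, 0]], dr=[[0, 0, 0], [0, 0, 0], [0, 0, 0], [0, 0, 0], [0, 0, 1], [0, 0, 1], [0, 0, 1], [0, 0, 1]], gripper=0)

```text
time: 1.15
tool_pos: [548.8, -187.2, 248.3]
tcp_rot: [-3.141, 0.0, 1.008]
contact_force: [0.4, 0.8, -0.2]
grip_width: 45.9
```

Request:
carry_out(xyz=[[0, 0, 0], [0, 0, 0], [0, 0, 0], [0, 0, 0], [0, 0, 0], [0, 0, 0], [0, 0, 0], [0, 0, 0]], dr=[[0, 0, 1], [0, 0, 1], [0, 0, 1], [0, 0, 1], [0, 0, 1], [0, 0, 1], [0, 0, 1], [0, 0, 0.25]])

```text
time: 2.15
tool_pos: [548.9, -187.1, 248.4]
tcp_rot: [-3.141, 0.001, -0.001]
contact_force: [0.7, 0.7, -0.1]
grip_width: 46.0
```

```bash
python3 - <<'E'
from h import *
c=snap('wrist','w1'); o=get_obs(); print(o['time'],o['tool_pos'],o['tcp_rot'],o['grip_width'],o['joint_positions'][5])
P=np.array(c['pose']);print(P.round(3))
E
```

```text
2.2 [ 548.89238808 -187.13859215  248.46659038] [-3.14134933e+00  4.84323168e-04 -8.28936159e-04] 45.9304845827619 1.1109162915109905
[[-2.00000e-03  9.52000e-01  3.06000e-01  6.33011e+02]
 [-1.00000e+00 -1.00000e-03 -1.00000e-03 -1.85710e+02]
 [-0.00000e+00 -3.06000e-01  9.52000e-01  3.84452e+02]
 [ 0.00000e+00  0.00000e+00  0.00000e+00  1.00000e+00]]
```

View pics/w1.png

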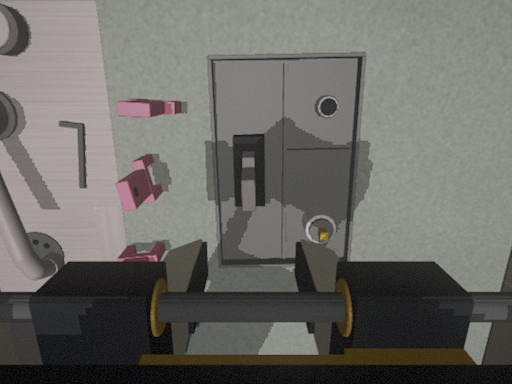

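```bash
python3 - <<'E'
from h import *
a=load('w1')['image'][125:220,220:280]; cv2.imwrite('pics/w1z.png',cv2.resize(a,None,fx=6,fy=6,interpolation=2))
E
```

```text
(no output)
```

View pics/w1z.png

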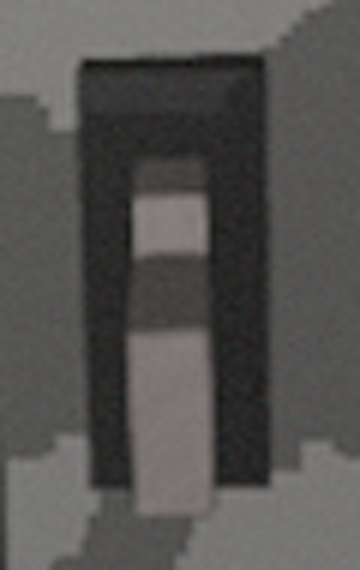

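```bash
python3 - <<'E'
from h import *
c=load('w1'); g=lambda u,v,z: onz(c,220+u/6-.42,125+v/6-.42,z).round(1)
T=[g(*p,114) for p in [(128,332),(210,332),(213,515),(135,515)]]; print(T,g(171.5,423,114)); 
S=[g(*p,26) for p in [(82,115),(265,115),(270,485),(93,485)]]; print(S,np.mean(S,0))
for Q in (T,S): 
  d=(Q[0]+Q[1]-Q[2]-Q[3]); print(np.degrees(np.arctan2(d[1],d[0])))
S=[g(*p,71) for p in [(133,193),(207,193)]]; print(S)
E
```

```text
[array([ 562.9, -177.2,  114. ]), array([ 562.9, -188.6,  114. ]), array([ 535.9, -189. ,  114. ]), array([ 536. , -177.9,  114. ])] [ 549.7 -183.2  114. ]
[array([ 579.9, -166.7,   26. ]), array([ 579.8, -199.2,   26. ]), array([ 510.3, -200.8,   26. ]), array([ 510.4, -167.5,   26. ])] [ 545.1  -183.55   26.  ]
1.1691393279074738
0.9891813554332215
[array([ 574.3, -176.9,   71. ]), array([ 574.3, -188.5,   71. ])]
```

Request:
carry_out(xyz=[[0.013, -0.065, 0.5], [0, 0, 0.6], [0, 0, 0.6], [0, 0, 0.4], [0, 0, 0.3], [0, 0, 0.156], [0, 0, 0]], dr=[[0, 0, -0.125], [0, 0, 0], [0, 0, 0], [0, 0, 0], [0, 0, 0], [0, 0, 0], [0, 0, 0]])

```text
time: 3.08
tool_pos: [549.6, -183.2, 95.0]
tcp_rot: [-3.141, 0.001, 0.018]
contact_force: [-0.2, -0.6, 0.7]
grip_width: 45.9
```

```bash
python3 - <<'E'
from h import *
c=snap('wrist','w2'); c=snap('side','s2'); a=c['image'][180:320,240:400]; cv2.imwrite('pics/s2z.png',cv2.resize(a,None,fx=4,fy=4))
print(get_obs()['contact_force'])
E
```

```text
[-0.60805648 -0.00359314  0.46867609]
```

View pics/w2.png

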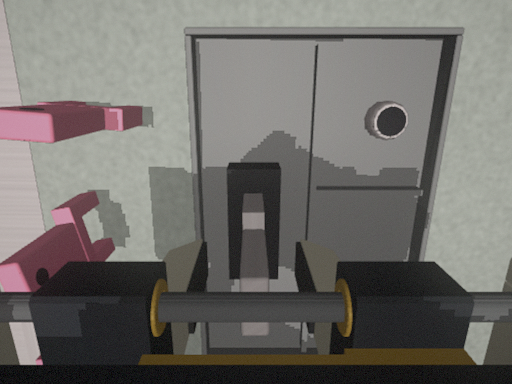

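View pics/s2z.png

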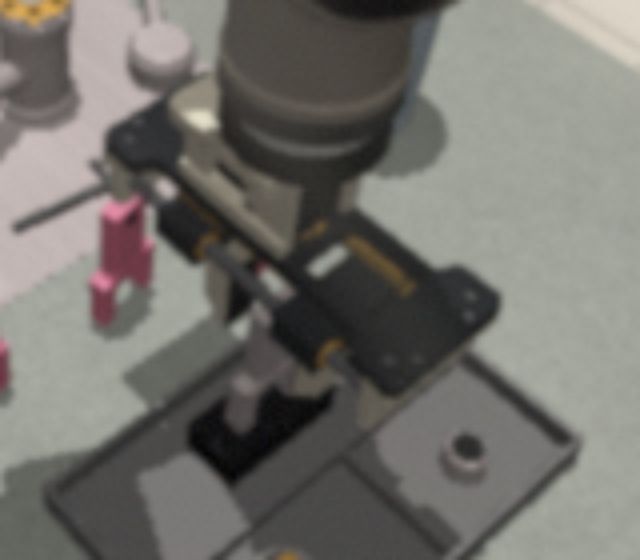

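The spanner tab (255,300 in the wrist view) is centred between the jaws and the decoys are clear of the fingers. Closing.

Request:
carry_out(xyz=[[0, 0, 0], [0, 0, 0], [0, 0, 0], [0, 0, 0], [0, 0, 0], [0, 0, 0]], dr=[[0, 0, 0], [0, 0, 0], [0, 0, 0], [0, 0, 0], [0, 0, 0], [0, 0, 0]], gripper=-1)

```text
time: 3.92
tool_pos: [549.9, -183.3, 95.5]
tcp_rot: [3.141, -0.0, 0.017]
contact_force: [0.2, -0.8, 0.5]
grip_width: 12.1
```

```bash
python3 - <<'E'
from h import *
o=get_obs(); print(o['tool_pos'],o['tcp_rot'],o['contact_force'],o['moment'],o['grip_width'])
E
```

```text
[ 549.86624982 -183.3037007    95.46844354] [ 3.14149995e+00 -2.26737393e-04  1.74901413e-02] [ 0.16587632 -0.84745289  0.52251048] [ 0.0554008   0.19620949 -0.01059134] 12.060338573458457
```

Request:
carry_out(xyz=[[0, 0, -0.2], [0, 0, -0.4], [0, 0, -0.5], [0, 0, -0.5], [0, 0, -0.4], [0, 0, 0]], dr=[[0, 0, 0], [0, 0, 0], [0, 0, 0], [0, 0, 0], [0, 0, 0], [0, 0, 0]])

```text
time: 4.68
tool_pos: [550.6, -183.6, 217.7]
tcp_rot: [3.14, -0.004, 0.018]
contact_force: [-0.1, -0.4, -2.3]
grip_width: 11.6
```

Request:
carry_out(xyz=[[0.135, -0.595, 0], [0.135, -0.595, 0], [0.135, -0.595, 0], [0.135, -0.595, 0], [0.135, -0.595, 0], [0.135, -0.595, 0], [0.135, -0.595, 0], [0.135, -0.595, 0]], dr=[[0, 0, 0], [0, 0, 0], [0, 0, 0], [0, 0, 0], [0, 0, 0], [0, 0, 0], [0, 0, 0], [0, 0, 0.33]])

```text
time: 5.68
tool_pos: [609.1, 104.6, 213.8]
tcp_rot: [3.141, 0.002, -0.03]
contact_force: [-0.0, 0.6, -1.4]
grip_width: 11.9
```

Request:
carry_out(xyz=[[0, 0, 0], [0, 0, 0.2]], dr=[[0, 0, 0], [0, 0, 0]])

```text
time: 5.92
tool_pos: [609.6, 103.1, 202.7]
tcp_rot: [3.141, -0.0, -0.028]
contact_force: [-0.2, -0.9, -2.1]
grip_width: 12.0
```

```bash
python3 - <<'E'
from h import *
o=get_obs(); print(o['time'],o['tool_pos'],o['tcp_rot'],o['contact_force'],o['moment'],o['grip_width'])
c=snap('wrist','w3'); c2=snap('side','s3'); c3=snap('scene','c3')
print(np.array(c['pose']).round(3))
cv2.imwrite('pics/s3z.png',cv2.resize(c2['image'][130:250,190:320],None,fx=5,fy=5,interpolation=2))
cv2.imwrite('pics/c3z.png',cv2.resize(c3['image'][150:270,200:330],None,fx=5,fy=5,interpolation=2))
E
```

```text
5.925 [609.57360006 103.07900415 202.73621927] [ 3.14112408e+00 -3.41196398e-04 -2.79056554e-02] [-0.2158155  -0.94338395 -2.09524814] [0.02735483 0.17426696 0.03854654] 11.964736297847438
[[-2.90000e-02  9.52000e-01  3.05000e-01  6.93560e+02]
 [-1.00000e+00 -2.80000e-02 -8.00000e-03  1.02326e+02]
 [ 1.00000e-03 -3.05000e-01  9.52000e-01  3.38853e+02]
 [ 0.00000e+00  0.00000e+00  0.00000e+00  1.00000e+00]]
```

View pics/w3.png

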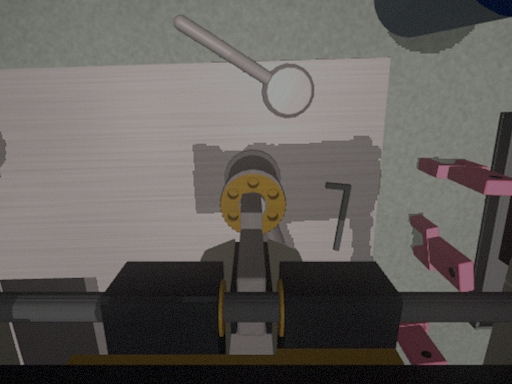

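View pics/s3z.png

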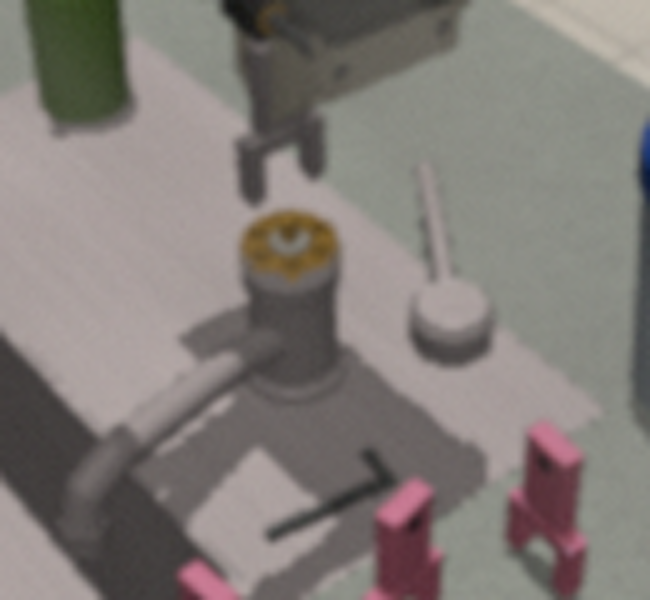

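View pics/c3z.png

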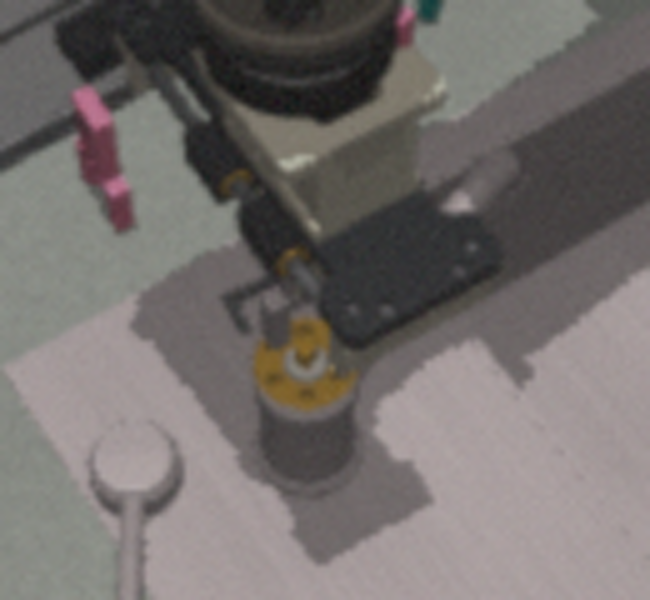

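```bash
python3 - <<'E'
from h import *
c=load('s3'); g=lambda u,v,z: onz(c,190+u/5-.4,130+v/5-.4,z).round(1)
a,b=g(252,202,127),g(316,177,127); print('tips',a,b,(a+b)/2,np.degrees(np.arctan2(*(b-a)[1::-1])))
for n in ['s3','w3']:
    c=load(n); hsv=cv2.cvtColor(c['image'],cv2.COLOR_BGR2HSV); m=cv2.inRange(hsv,(16,100,60),(34,255,255))
    for k in cv2.findContours(m,0,1)[0]:
        if 100<cv2.contourArea(k)<6000:
            k=cv2.convexHull(k); e=cv2.fitEllipse(k); print(n,e,onz(c,*e[0],92))
c=load('w3'); a=c['image'][165:245,210:300]; cv2.imwrite('pics/w3z.png',cv2.resize(a,None,fx=7,fy=7,interpolation=2))
E
```

```text
tips [586.4 104.8 127. ] [623.4 100.5 127. ] [604.9  102.65 127.  ] -6.628961388506544
s3 ((247.51132202148438, 178.5607147216797), (12.549927711486816, 17.579986572265625), 83.67928314208984) [604.74942308  99.87153641  92.        ]
s3 ((147.7822265625, 81.29486083984375), (21.594636917114258, 42.55830001831055), 137.34945678710938) [647.18000507 797.06632225  92.        ]
s3 ((0.267730712890625, 89.28665161132812), (105.57646942138672, 171.52105712890625), 66.71173095703125) [ 186.03754547 1095.36012827   92.        ]
w3 ((221.21292114257812, 310.59075927734375), (6.900482654571533, 53.820884704589844), 0.9572432041168213) [514.05222066 133.12753802  92.        ]
w3 ((280.540771484375, 309.81646728515625), (6.906790256500244, 54.775516510009766), 178.6953887939453) [513.33006292  81.81887477  92.        ]
w3 ((252.63204956054688, 204.13705444335938), (60.84598922729492, 65.22173309326172), 90.65636444091797) [610.39310241 103.2887705   92.        ]
```

View pics/w3z.png

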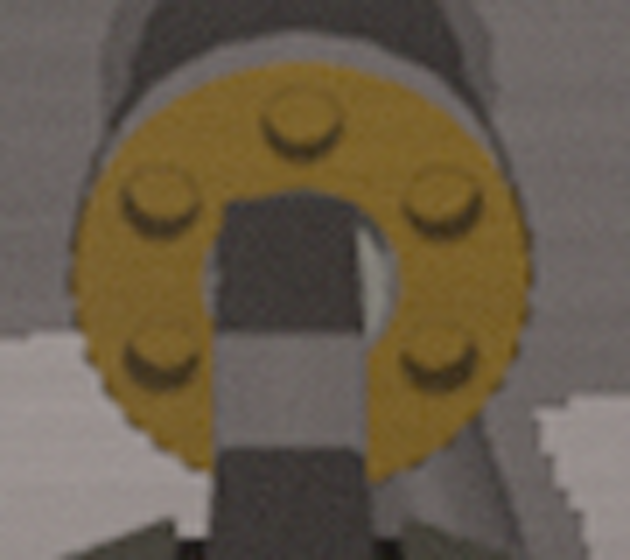

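```bash
python3 - <<'E'
from h import *
c=load('w3'); g=lambda u,v,z: onz(c,210+u/7-.43,165+v/7-.43,z)
H=np.array([g(*p,92) for p in [(302,127),(160,204),(162,357),(440,357),(443,205)]])[:,:2]
# circle r=18 with six-fold phase fit
from scipy.optimize import least_squares
def f(p):
    a=p[2]+np.radians([0,60,120,240,300]); return (H-(p[:2]+18*np.c_[np.cos(a),np.sin(a)])).ravel()
r=least_squares(f,[610,103,0]); print(r.x[:2],np.degrees(r.x[2]),r.fun.round(1))
z=126.3
print('bridge edge +x', g(214,332,z+45),g(366,332,z+45),'legbottom', g(228,198,z+7),g(358,195,z+7), 'tabtopbottom?',g(214,448,z+44),g(368,448,z+44))
E
```

```text
[609.80587844 103.3215267 ] -1.783162743859788 [-0.2 -0.   0.  -0.   0.1  0.   0.1 -0.  -0.   0. ]
bridge edge +x [632.89868434 109.73345539 171.3       ] [632.5618277   98.20225084 171.3       ] legbottom [632.11724478 109.62867038 133.3       ] [632.05673829  97.74382896 133.3       ] tabtopbottom? [622.97485566 110.14909252 170.3       ] [622.6255709   98.20507793 170.3       ]
```

Request:
carry_out(xyz=[[0, 0.013, 0.2], [0, 0, 0.2], [0, 0, 0.1], [0, 0, 0]], dr=[[0, 0, 0], [0, 0, 0], [0, 0, 0], [0, 0, 0]])

```text
time: 6.58
tool_pos: [609.3, 102.6, 172.6]
tcp_rot: [3.141, 0.001, -0.029]
contact_force: [-0.9, 0.0, -1.2]
grip_width: 11.8
```

```bash
python3 - <<'E'
from h import *
o=get_obs(); print(o['time'],o['tool_pos'],o['tcp_rot'],o['contact_force'],o['moment'],o['grip_width'])
c=snap('wrist','w4'); c2=snap('side','s4')
cv2.imwrite('pics/s4z.png',cv2.resize(c2['image'][150:200,220:280],None,fx=10,fy=10,interpolation=2))
cv2.imwrite('pics/w4z.png',cv2.resize(c['image'][180:260,210:300],None,fx=7,fy=7,interpolation=2))
E
```

```text
6.575 [609.27831946 102.57926877 172.62853583] [ 3.14147518e+00  1.25730196e-03 -2.86464446e-02] [-0.87383391  0.03115497 -1.16519681] [0.04513923 0.07112654 0.00246118] 11.79513505390978
```

View pics/w4z.png

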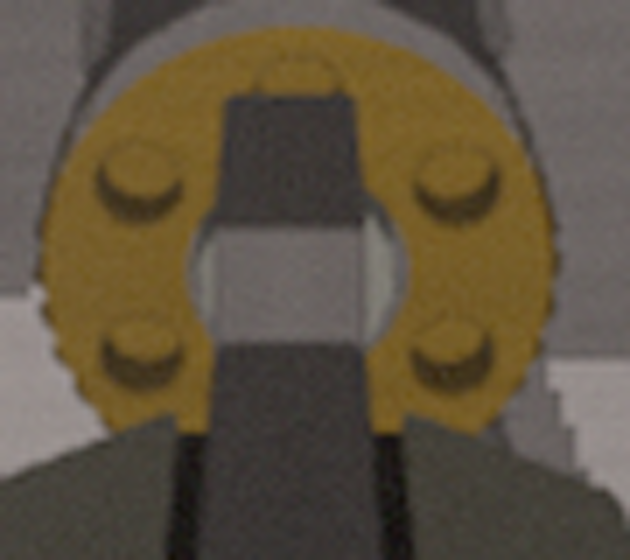

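View pics/s4z.png

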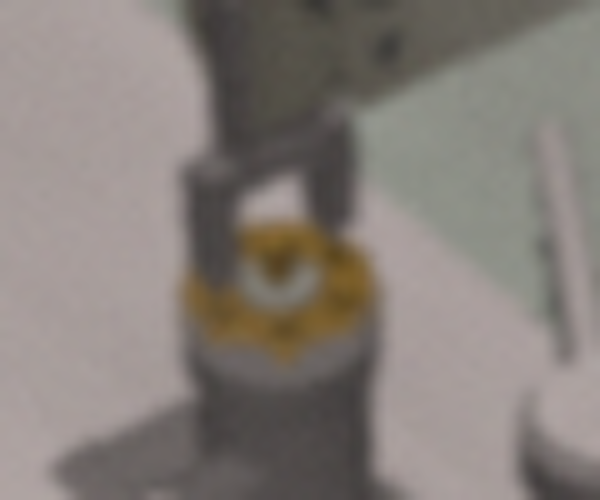

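```bash
python3 - <<'E'
from h import *
c=load('w4'); g=lambda u,v,z: onz(c,210+u/7-.43,180+v/7-.43,z)
H=np.array([g(*p,92) for p in [(139,182),(143,353),(453,353),(457,185)]])[:,:2]
from scipy.optimize import least_squares
def f(p):
    a=p[2]+np.radians([60,120,240,300]); return (H-(p[:2]+18*np.c_[np.cos(a),np.sin(a)])).ravel()
r=least_squares(f,[610,103,0]); print(r.x[:2],np.degrees(r.x[2]),r.fun.round(1))
z=96.2
print('legbottom', g(223,97,z+7),g(357,95,z+7),'bridge', g(216,226,z+45),g(365,226,z+45),g(212,345,z+45),g(371,345,z+45))
E
```

```text
[609.98377372 103.30161656] -1.9094269932773424 [ 0.1 -0.  -0.  -0.1  0.1  0.1 -0.1  0.1]
legbottom [631.3530915  109.59265995 103.2       ] [631.17881123  97.34036106 103.2       ] bridge [632.64259588 109.05525394 141.2       ] [632.30548598  97.75659195 141.2       ] [622.89577111 109.74787372 141.2       ] [622.52984852  97.48831796 141.2       ]
```

Request:
carry_out(xyz=[[0.01, 0.01, 0], [0, 0, 0.02], [0, 0, 0.02], [0, 0, 0.02], [0, 0, 0.02], [0, 0, 0.01], [0, 0, 0]], dr=[[0, 0, 0.03], [0, 0, 0], [0, 0, 0], [0, 0, 0], [0, 0, 0], [0, 0, 0], [0, 0, 0]])

```text
time: 7.55
tool_pos: [610.1, 102.0, 167.9]
tcp_rot: [3.142, 0.0, -0.033]
contact_force: [0.1, -0.2, -2.1]
grip_width: 11.7
```

Request:
carry_out(xyz=[[0, 0, 0.015], [0, 0, 0.015], [0, 0, 0.01], [0, 0, 0]], dr=[[0, 0, 0], [0, 0, 0], [0, 0, 0], [0, 0, 0]])

```text
time: 8.05
tool_pos: [610.1, 102.0, 165.5]
tcp_rot: [-3.142, 0.0, -0.033]
contact_force: [1.0, 0.1, -1.8]
grip_width: 11.8
```

Request:
carry_out(xyz=[[0, 0, 0.015], [0, 0, 0.015], [0, 0, 0.01], [0, 0, 0]], dr=[[0, 0, 0], [0, 0, 0], [0, 0, 0], [0, 0, 0]])

```text
time: 8.55
tool_pos: [610.1, 102.0, 163.1]
tcp_rot: [-3.142, 0.0, -0.033]
contact_force: [-0.2, 0.2, -1.8]
grip_width: 11.8
```

```bash
python3 - <<'E'
from h import *
o=get_obs(); print(o['time'],o['tool_pos'],o['tcp_rot'],o['contact_force'],o['moment'],o['grip_width'])
c=snap('wrist','w5'); c2=snap('side','s5')
cv2.imwrite('pics/s5z.png',cv2.resize(c2['image'][150:200,220:280],None,fx=10,fy=10,interpolation=2))
cv2.imwrite('pics/w5z.png',cv2.resize(c['image'][180:260,210:300],None,fx=7,fy=7,interpolation=2))
E
```

```text
8.55 [610.14057976 102.03355848 163.12996859] [-3.14157741e+00  1.14302841e-05 -3.27987722e-02] [-0.16413691  0.22349958 -1.79910943] [0.07189241 0.13332409 0.00519598] 11.808447274982498
```

View pics/w5z.png

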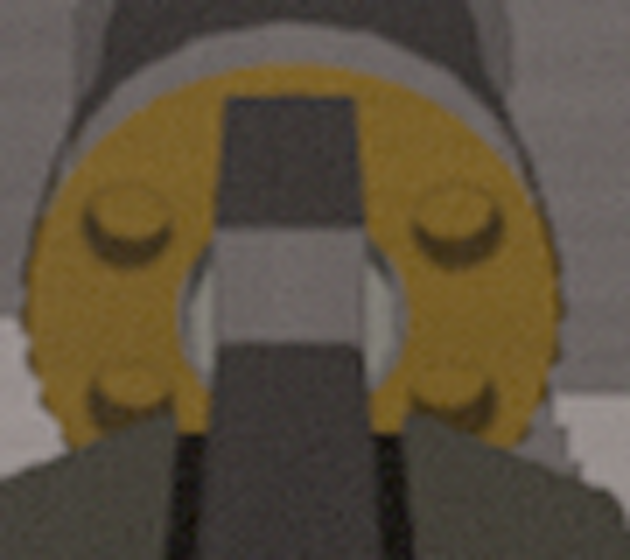

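View pics/s5z.png

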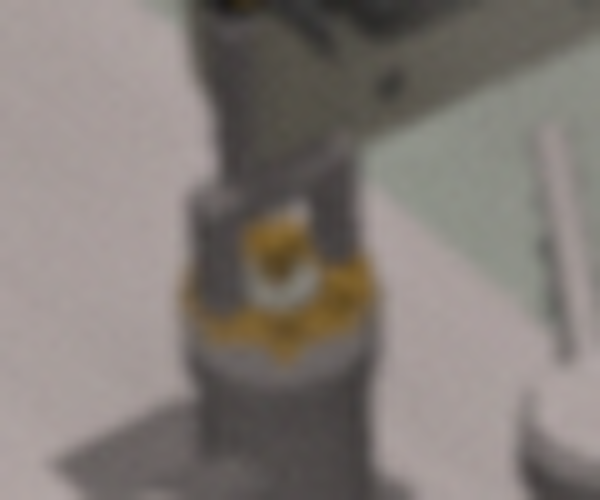

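Request:
carry_out(xyz=[[0, 0, 0.01], [0, 0, 0.01], [0, 0, 0], [0, 0, 0]], dr=[[0, 0, 0], [0, 0, 0], [0, 0, 0], [0, 0, 0]])

```text
time: 9.15
tool_pos: [610.2, 102.0, 162.0]
tcp_rot: [-3.142, -0.0, -0.033]
contact_force: [0.6, 0.6, -1.5]
grip_width: 11.4
```

Request:
carry_out(xyz=[[0, 0, 0.01], [0, 0, 0]], dr=[[0, 0, 0], [0, 0, 0]])

```text
time: 9.4
tool_pos: [610.2, 102.0, 161.5]
tcp_rot: [-3.142, -0.0, -0.033]
contact_force: [0.2, 0.0, -0.6]
grip_width: 11.7
```

Request:
carry_out(xyz=[[0, 0, 0.01], [0, 0, 0]], dr=[[0, 0, 0], [0, 0, 0]])

```text
time: 9.65
tool_pos: [610.3, 102.0, 161.4]
tcp_rot: [-3.142, -0.001, -0.033]
contact_force: [-1.3, 0.2, 4.0]
grip_width: 11.7
```

Request:
carry_out(xyz=[[0, 0, 0.01], [0, 0, 0]], dr=[[0, 0, 0], [0, 0, 0]])

```text
time: 9.9
tool_pos: [610.3, 102.0, 161.3]
tcp_rot: [-3.142, -0.001, -0.033]
contact_force: [-2.4, -0.1, 8.3]
grip_width: 11.7
```

Request:
carry_out(xyz=[[0, 0, -0.018], [0, 0, 0], [0, 0, 0], [0, 0, 0], [0, 0, 0], [0, 0, 0], [0, 0, 0], [0, 0, 0]], dr=[[0, 0, 0], [0, 0, 0.2], [0, 0, 0.2], [0, 0, 0.2], [0, 0, 0.2], [0, 0, 0.2], [0, 0, 0.2], [0, 0, 0]])

```text
time: 10.9
tool_pos: [610.3, 101.7, 161.4]
tcp_rot: [3.141, -0.001, -0.201]
contact_force: [-0.1, -4.0, 4.1]
grip_width: 11.9
```

```bash
cat > st.py <<'E'
from h import *
o=get_obs(); print(round(o['time'],2),o['tool_pos'].round(2),'yawdeg',np.degrees(o['tcp_rot']).round(2),'F',o['contact_force'].round(1),'M',o['moment'].round(3),o['grip_width'].round(2))
E
python3 st.py
```

```text
Traceback (most recent call last):
  File "st.py", line 2, in <module>
    o=get_obs(); print(round(o['time'],2),o['tool_pos'].round(2),'yawdeg',np.degrees(o['tcp_rot']).round(2),'F',o['contact_force'].round(1),'M',o['moment'].round(3),o['grip_width'].round(2))
                                                                                                                                                                     ^^^^^^^^^^^^^^^^^^^^^
AttributeError: 'float' object has no attribute 'round'
```

```bash
sed -i "s/o\['grip_width'\].round(2)/o['grip_width']/" st.py; python3 st.py
```

```text
10.9 [610.3  101.67 161.39] yawdeg [ 1.7997e+02 -3.0000e-02 -1.1510e+01] F [-0.1 -4.   4.1] M [-0.742  0.162  0.213] 11.91809048797402
```

Request:
carry_out(xyz=[[0, 0.008, -0.005], [0, 0, 0], [0, 0, 0], [0, 0, 0], [0, 0, 0], [0, 0, 0], [0, 0, 0]], dr=[[0, 0, 0.25], [0, 0, 0.25], [0, 0, 0.25], [0, 0, 0.25], [0, 0, 0.25], [0, 0, 0.25], [0, 0, 0]])

```text
time: 11.78
tool_pos: [610.1, 101.4, 161.5]
tcp_rot: [3.141, -0.0, -0.411]
contact_force: [1.9, -4.5, 0.2]
grip_width: 11.8
```

```bash
python3 st.py
```

```text
11.78 [610.1  101.38 161.46] yawdeg [ 1.7999e+02 -1.0000e-02 -2.3520e+01] F [ 1.9 -4.5  0.2] M [-0.9   -0.276  0.153] 11.776831294694468
```

Request:
carry_out(xyz=[[0.006, 0.006, 0], [0, 0, 0], [0, 0, 0], [0, 0, 0], [0, 0, 0]], dr=[[0, 0, 0.25], [0, 0, 0.25], [0, 0, 0.25], [0, 0, 0.25], [0, 0, 0]])

```text
time: 12.4
tool_pos: [610.1, 101.1, 161.5]
tcp_rot: [3.141, 0.0, -0.55]
contact_force: [0.1, -3.2, 0.1]
grip_width: 11.8
```

```bash
python3 st.py
```

```text
12.4 [610.1  101.11 161.46] yawdeg [ 1.7999e+02  2.0000e-02 -3.1520e+01] F [ 0.1 -3.2  0.1] M [-0.62   0.022  0.13 ] 11.795293261734239
```

Request:
carry_out(xyz=[[0, 0, 0], [0, 0, 0], [0, 0, 0]], dr=[[0, 0, 0.2], [0, 0, 0.2], [0, 0, 0]])

```text
time: 12.78
tool_pos: [610.1, 101.1, 161.5]
tcp_rot: [3.141, 0.0, -0.606]
contact_force: [-0.2, -2.2, 0.4]
grip_width: 12.1
```

```bash
python3 st.py
```

```text
12.78 [610.08 101.06 161.47] yawdeg [ 1.7999e+02  2.0000e-02 -3.4710e+01] F [-0.2 -2.2  0.4] M [-0.672  0.184  0.154] 12.083790634954951
```

Request:
carry_out(xyz=[[0, 0, 0], [0, 0, 0], [0, 0, 0]], dr=[[0, 0, 0.15], [0, 0, 0.15], [0, 0, 0]])

```text
time: 13.15
tool_pos: [610.0, 101.0, 161.4]
tcp_rot: [3.141, 0.0, -0.648]
contact_force: [0.5, -4.3, -1.0]
grip_width: 11.9
```

```bash
python3 st.py
```

```text
13.15 [610.05 101.02 161.43] yawdeg [ 1.7998e+02  2.0000e-02 -3.7100e+01] F [ 0.5 -4.3 -1. ] M [-0.797  0.336  0.23 ] 11.937126723641454
```

Request:
carry_out(xyz=[[0, 0, 0], [0, 0, 0], [0, 0, 0]], dr=[[0, 0, 0.15], [0, 0, 0.1], [0, 0, 0]])

```text
time: 13.52
tool_pos: [610.1, 101.0, 161.5]
tcp_rot: [3.141, 0.0, -0.682]
contact_force: [-1.3, -4.8, -0.2]
grip_width: 11.8
```

```bash
python3 st.py
```

```text
13.53 [610.07 100.99 161.47] yawdeg [ 1.7998e+02  2.0000e-02 -3.9100e+01] F [-1.3 -4.8 -0.2] M [-0.827  0.561  0.173] 11.809690381167549
```

Request:
carry_out(xyz=[[0, 0, 0], [0, 0, 0], [0, 0, 0]], dr=[[0, 0, 0.12], [0, 0, 0.1], [0, 0, 0]])

```text
time: 13.9
tool_pos: [610.1, 101.0, 161.4]
tcp_rot: [3.141, 0.0, -0.713]
contact_force: [-2.1, -4.4, -0.9]
grip_width: 11.7
```

```bash
python3 st.py
```

```text
13.9 [610.06 101.02 161.44] yawdeg [ 1.7997e+02  2.0000e-02 -4.0880e+01] F [-2.1 -4.4 -0.9] M [-0.887  0.579  0.233] 11.706512143373258
```

Request:
carry_out(xyz=[[0, 0.006, 0], [0, 0, 0], [0, 0, 0]], dr=[[0, 0, 0.1], [0, 0, 0.1], [0, 0, 0]])

```text
time: 14.28
tool_pos: [610.0, 100.8, 161.5]
tcp_rot: [-3.142, 0.0, -0.741]
contact_force: [-1.9, -3.3, -2.0]
grip_width: 11.7
```

```bash
python3 st.py
```

```text
14.28 [609.98 100.85 161.48] yawdeg [-1.800e+02  1.000e-02 -4.246e+01] F [-1.9 -3.3 -2. ] M [-0.678  0.5    0.21 ] 11.707183819771258
```

Request:
carry_out(xyz=[[0, 0, 0], [0, 0, 0], [0, 0, 0]], dr=[[0, 0, 0.1], [0, 0, 0.1], [0, 0, 0]])

```text
time: 14.65
tool_pos: [610.0, 100.9, 161.5]
tcp_rot: [-3.142, 0.0, -0.769]
contact_force: [-2.1, -3.5, -2.5]
grip_width: 11.8
```

```bash
python3 st.py
```

```text
14.65 [609.97 100.86 161.5 ] yawdeg [-1.800e+02  1.000e-02 -4.406e+01] F [-2.1 -3.5 -2.5] M [-0.62   0.59   0.215] 11.796521094139344
```

```bash
python3 - <<'E'
from h import *
c=snap('wrist','w6')
cv2.imwrite('pics/w6z.png',cv2.resize(c['image'][180:270,200:310],None,fx=7,fy=7,interpolation=2))
E
```

```text
(no output)
```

View pics/w6z.png

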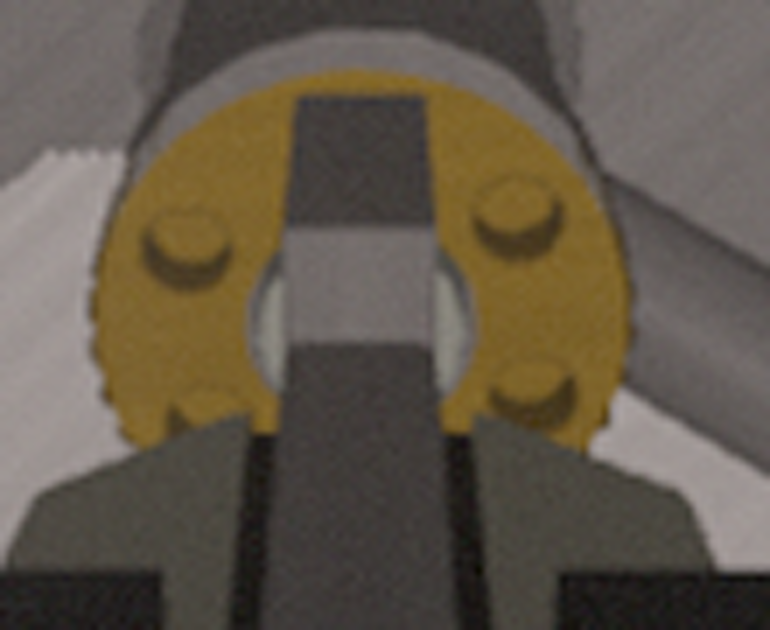

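```bash
cat > ang.py <<'E'
from h import *
import sys
from scipy.optimize import least_squares
def ring(f,pts,off,k=7):
    c=load(f); H=np.array([onz(c,off[0]+u/k-.43,off[1]+v/k-.43,92) for u,v in pts])[:,:2]
    a0=np.arctan2(*(H-[609.9,103.3]).T[::-1]); n=np.round((a0-a0[0])/(np.pi/3))*np.pi/3
    fn=lambda p:(H-(p[:2]+18*np.c_[np.cos(p[2]+n),np.sin(p[2]+n)])).ravel()
    r=least_squares(fn,[609.9,103.3,a0[0]]); print(r.x[:2],np.degrees(r.x[2])%60-60,r.fun.round(1))
E
python3 -c "
from ang import *
ring('w6',[(187,245),(519,217),(535,393)],(200,180))"
```

```text
[610.09150117 102.92473471] -38.74597630421715 [ 0.  -0.   0.   0.1 -0.1 -0.1]
```

Request:
carry_out(xyz=[[0, 0, 0], [0, 0, 0], [0, 0, 0]], dr=[[0, 0, 0.1], [0, 0, 0.1], [0, 0, 0]])

```text
time: 15.08
tool_pos: [609.9, 100.8, 161.5]
tcp_rot: [3.141, 0.0, -0.797]
contact_force: [-1.8, -3.7, -1.8]
grip_width: 11.6
```

```bash
python3 st.py
```

```text
15.07 [609.92 100.78 161.45] yawdeg [ 1.7999e+02  1.0000e-02 -4.5660e+01] F [-1.8 -3.7 -1.8] M [-0.667  0.619  0.233] 11.562899120641298
```

Request:
carry_out(xyz=[[0, 0, 0], [0, 0, 0], [0, 0, 0]], dr=[[0, 0, 0.1], [0, 0, 0.1], [0, 0, 0]])

```text
time: 15.45
tool_pos: [609.9, 100.8, 161.5]
tcp_rot: [3.141, 0.0, -0.825]
contact_force: [-2.6, -3.4, -2.1]
grip_width: 12.0
```

```bash
python3 st.py
```

```text
15.45 [609.91 100.78 161.47] yawdeg [ 1.7999e+02  1.0000e-02 -4.7250e+01] F [-2.6 -3.4 -2.1] M [-0.622  0.626  0.204] 11.958389762664618
```

Request:
carry_out(xyz=[[0, 0, 0], [0, 0, 0], [0, 0, 0]], dr=[[0, 0, 0.1], [0, 0, 0.1], [0, 0, 0]])

```text
time: 15.82
tool_pos: [610.0, 100.8, 161.5]
tcp_rot: [3.141, -0.0, -0.852]
contact_force: [-2.0, -3.7, -3.4]
grip_width: 12.2
```

```bash
python3 - <<'E'
exec(open('st.py').read())
c=snap('wrist','w7')
cv2.imwrite('pics/w7z.png',cv2.resize(c['image'][180:270,200:310],None,fx=7,fy=7,interpolation=2))
E
```

```text
15.82 [609.97 100.82 161.49] yawdeg [179.99  -0.   -48.83] F [-2.  -3.7 -3.4] M [-0.665  0.687  0.572] 12.229039652535263
```

View pics/w7z.png

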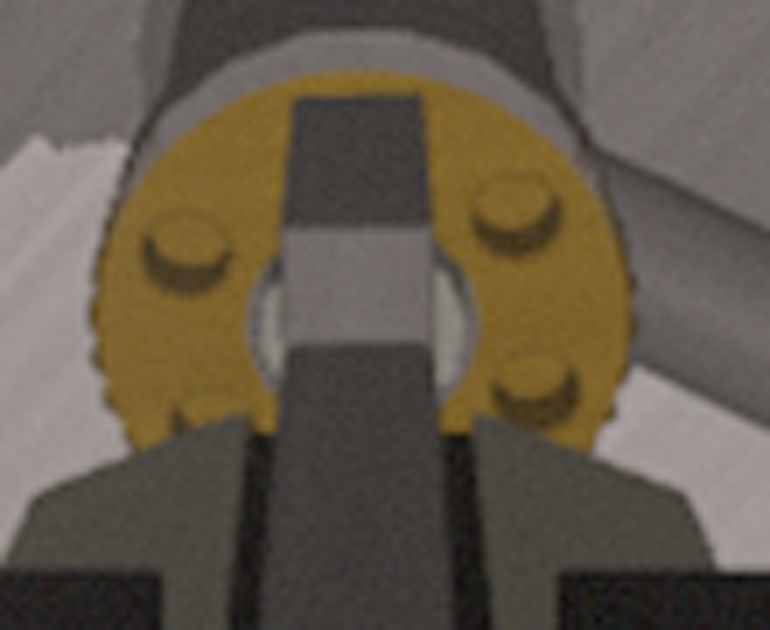

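```bash
python3 -c "
from ang import *
ring('w7',[(187,250),(517,214),(536,390)],(200,180))"; python3 st.py
```

```text
[610.07179025 102.98400056] -42.23084604364318 [-0.1 -0.1  0.   0.1  0.  -0. ]
15.88 [609.94 100.82 161.48] yawdeg [179.99   0.   -48.82] F [-2.4 -2.7 -4. ] M [-0.573  0.702  0.559] 12.254947928746407
```

Request:
carry_out(xyz=[[0, 0, 0], [0, 0, 0], [0, 0, 0], [0, 0, 0], [0, 0, 0], [0, 0, 0]], dr=[[0, 0, 0], [0, 0, -0.2], [0, 0, -0.2], [0, 0, -0.2], [0, 0, 0], [0, 0, 0]])

```text
time: 16.62
tool_pos: [610.4, 101.2, 161.8]
tcp_rot: [-3.14, -0.0, -0.769]
contact_force: [-0.5, 0.1, -2.1]
grip_width: 12.2
```

```bash
python3 st.py
```

```text
16.62 [610.37 101.19 161.83] yawdeg [-1.7993e+02 -2.0000e-02 -4.4050e+01] F [-0.5  0.1 -2.1] M [0.155 0.212 0.001] 12.178184869991187
```

Request:
carry_out(xyz=[[0, 0, -0.05], [0, 0, -0.1], [0, 0, -0.15], [0, 0, -0.3], [0, 0, -0.35], [0, 0, 0]], dr=[[0, 0, 0], [0, 0, 0], [0, 0, 0], [0, 0, 0], [0, 0, 0], [0, 0, 0]])

```text
time: 17.38
tool_pos: [611.1, 100.9, 220.9]
tcp_rot: [-3.138, -0.003, -0.769]
contact_force: [0.1, -0.4, -1.3]
grip_width: 12.0
```

```bash
python3 st.py; python3 - <<'E'
from h import *
c=snap('wrist','w8')
cv2.imwrite('pics/w8z.png',cv2.resize(c['image'][155:265,190:310],None,fx=5,fy=5,interpolation=2))
E
```

```text
17.38 [611.11 100.85 220.94] yawdeg [-179.79   -0.19  -44.04] F [ 0.1 -0.4 -1.3] M [ 0.092  0.122 -0.011] 11.986051489715955
```

View pics/w8z.png

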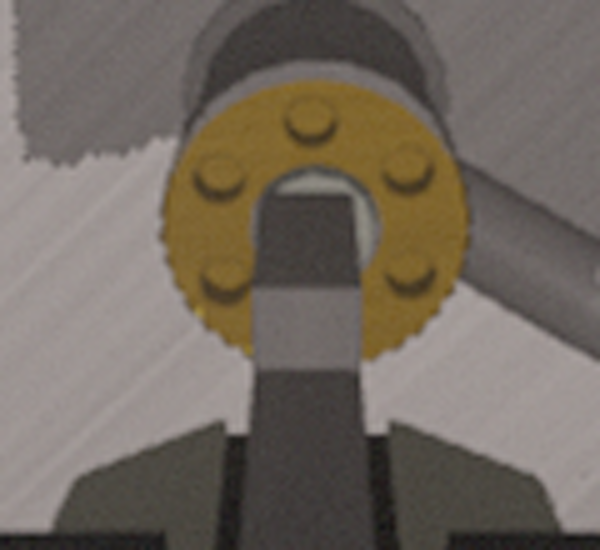

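```bash
python3 -c "
from ang import *
ring('w8',[(311,121),(219,178),(226,279),(410,270),(408,169)],(190,155),5)
c=load('w8');g=lambda u,v,z: onz(c,190+u/5-.4,155+v/5-.4,z).round(2)
z=220.9-76.4
L=[g(262,193,z+7),g(351,195,z+7),g(254,287,z+45),g(360,287,z+45),g(255,371,z+45),g(364,371,z+45)]
R=np.radians(-44.04)
x=np.array([np.cos(R),np.sin(R)]);y=np.array([-np.sin(R),np.cos(R)]);
for l in L: print(l,(l[:2]-[611.1,100.85])@x,(l[:2]-[611.1,100.85])@y)
c=load('w3');g=lambda u,v,z: onz(c,210+u/7-.43,165+v/7-.43,z)
R=-.028;x=np.array([np.cos(R),np.sin(R)]);y=np.array([-np.sin(R),np.cos(R)]);z=126.3
for l in [g(228,198,z+7),g(358,195,z+7),g(214,332,z+45),g(366,332,z+45),g(214,448,z+45),g(368,448,z+45)]: print('before',(l[:2]-[609.57,103.08])@x,(l[:2]-[609.57,103.08])@y)
"
```

```text
[610.12475234 102.93959501] -41.299198535444376 [-0.2  0.1 -0.2  0.1  0.1 -0.2  0.4 -0.1 -0.1  0.1]
[631.65  91.84 151.5 ] 21.03585846454303 7.808665613260146
[623.53  83.83 151.5 ] 20.766993373069806 -3.594062637583476
[632.11  91.05 189.5 ] 21.91570832117733 7.560544211965056
[624.28  82.95 189.5 ] 21.917875517253197 -3.7052844438978463
[625.17  97.75 189.5 ] 12.26928231970128 7.552457306033832
[616.99  89.28 189.5 ] 12.277059730229233 -4.22265371305574
before 22.35506802578828 7.1773438381451715
before 22.627317333030142 -4.704532989206801
before 23.13326768222295 7.303965219019446
before 23.119374624863553 -4.2321501454803565
before 13.621599666050036 7.406937522456671
before 13.606928084072647 -4.471281569562126
```

Request:
carry_out(xyz=[[0, 0, 0], [0, 0, 0], [0, 0, 0], [0, 0, 0], [0, 0, 0], [0, 0, 0], [0, 0, 0]], dr=[[0, 0, -0.92], [0, 0, -0.92], [0, 0, -0.92], [0, 0, -0.92], [0, 0, -0.92], [0, 0, -0.92], [0, 0, 0]])

```text
time: 18.3
tool_pos: [609.6, 100.8, 217.5]
tcp_rot: [3.142, 0.002, 0.001]
contact_force: [0.1, 0.6, -0.7]
grip_width: 11.7
```

Request:
carry_out(xyz=[[-0.127, 0.592, 0], [-0.127, 0.592, 0], [-0.127, 0.592, 0], [-0.127, 0.592, 0], [-0.127, 0.592, 0], [-0.127, 0.592, 0], [-0.127, 0.592, 0], [-0.127, 0.592, 0]], dr=[[0, 0, 0], [0, 0, 0], [0, 0, 0], [0, 0, 0], [0, 0, 0], [0, 0, 0], [0, 0, 0], [0, 0, 0]])

```text
time: 19.3
tool_pos: [549.1, -184.5, 218.1]
tcp_rot: [-3.141, 0.001, -0.001]
contact_force: [0.9, -0.2, -2.3]
grip_width: 11.8
```

Request:
carry_out(xyz=[[0, 0, 0.4], [0, 0, 0.4], [0, 0, 0.3], [0, 0, 0]], dr=[[0, 0, 0], [0, 0, 0], [0, 0, 0], [0, 0, 0]])

```text
time: 19.8
tool_pos: [548.6, -183.1, 150.8]
tcp_rot: [-3.14, 0.003, -0.0]
contact_force: [-0.3, 0.5, -1.5]
grip_width: 12.2
```

```bash
python3 st.py; python3 - <<'E'
from h import *
c=snap('wrist','w9');c2=snap('side','s9')
cv2.imwrite('pics/w9z.png',cv2.resize(c['image'][145:265,190:310],None,fx=5,fy=5,interpolation=2))
cv2.imwrite('pics/s9z.png',cv2.resize(c2['image'][220:310,260:350],None,fx=6,fy=6,interpolation=2))
E
```

```text
19.8 [ 548.63 -183.07  150.82] yawdeg [-1.799e+02  2.000e-01 -2.000e-02] F [-0.3  0.5 -1.5] M [0.032 0.108 0.021] 12.15962387685329
```

View pics/w9z.png

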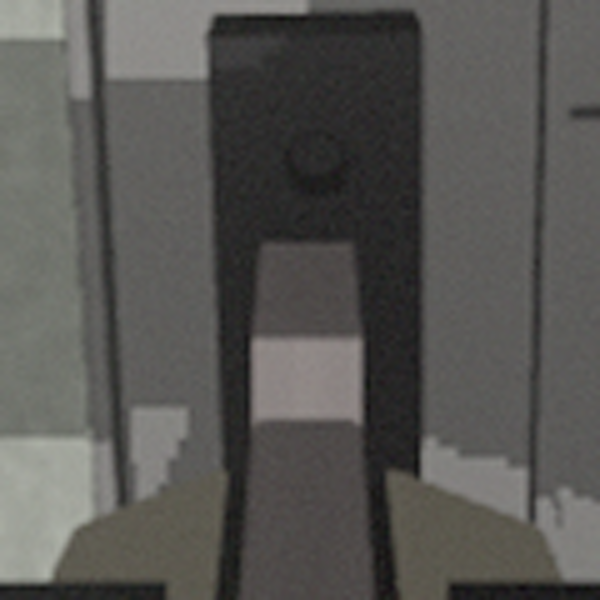

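View pics/s9z.png

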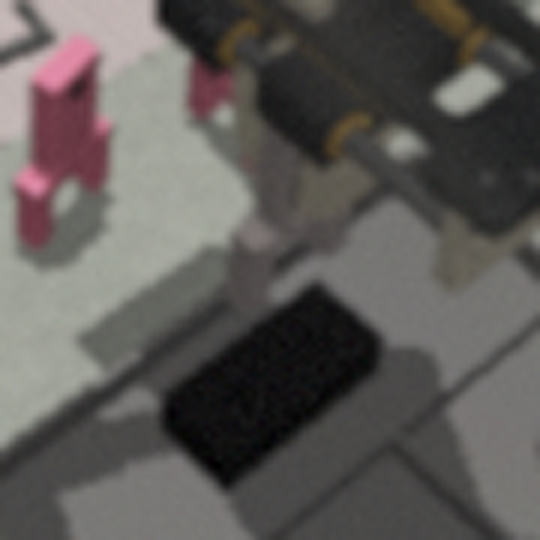

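```bash
cat > rel.py <<'E'
from h import *
def rel(f,off,hole,legs,bridge,tab,tcp,yaw,k=5):
    c=load(f);g=lambda p,z: onz(c,off[0]+p[0]/k-.4,off[1]+p[1]/k-.4,z)[:2]
    z=tcp[2]-76.4
    print('hole',g(hole,26))
    x=np.array([np.cos(yaw),np.sin(yaw)])
    for n,pp,zz,d in [('leg',legs,z+7,23),('bridge',bridge,z+45,23),('tab',tab,z+45,14)]:
        m=(g(pp[0],zz)+g(pp[1],zz))/2; print(n,m,'centre',m-d*x,'-> pin +x',m+(18-d)*x)
E
python3 -c "
from rel import *
rel('w9',(190,145),(316,158),[(260,243),(354,242)],[(249,338),(364,338)],[(247,423),(368,423)],(548.63,-183.07,150.8),0.01)"
```

```text
hole [ 567.83178633 -182.79410232]
leg [ 570.59872226 -181.43947005] centre [ 547.59987225 -181.66946621] -> pin +x [ 565.59897226 -181.48946921]
bridge [ 571.58082981 -181.44410879] centre [ 548.5819798  -181.67410496] -> pin +x [ 566.58107981 -181.49410796]
tab [ 561.80543408 -181.53827542] centre [ 547.80613408 -181.67827308] -> pin +x [ 565.80523409 -181.49827608]
```

Request:
carry_out(xyz=[[0.035, 0.016, 0.2], [0, 0, 0.3], [0, 0, 0.15], [0, 0, 0.07], [0, 0, 0], [0, 0, 0]], dr=[[0, 0, 0], [0, 0, 0], [0, 0, 0], [0, 0, 0], [0, 0, 0], [0, 0, 0]])

```text
time: 20.65
tool_pos: [552.1, -184.6, 109.9]
tcp_rot: [3.141, -0.001, 0.002]
contact_force: [-0.3, -0.1, -1.8]
grip_width: 12.0
```

```bash
python3 st.py; python3 - <<'E'
from h import *
c=snap('wrist','w10')
cv2.imwrite('pics/w10z.png',cv2.resize(c['image'][145:265,190:310],None,fx=5,fy=5,interpolation=2))
E
```

```text
20.65 [ 552.1  -184.63  109.94] yawdeg [ 1.7997e+02 -6.0000e-02  1.1000e-01] F [-0.3 -0.1 -1.8] M [ 0.075  0.126 -0.03 ] 11.973322242986876
```

View pics/w10z.png

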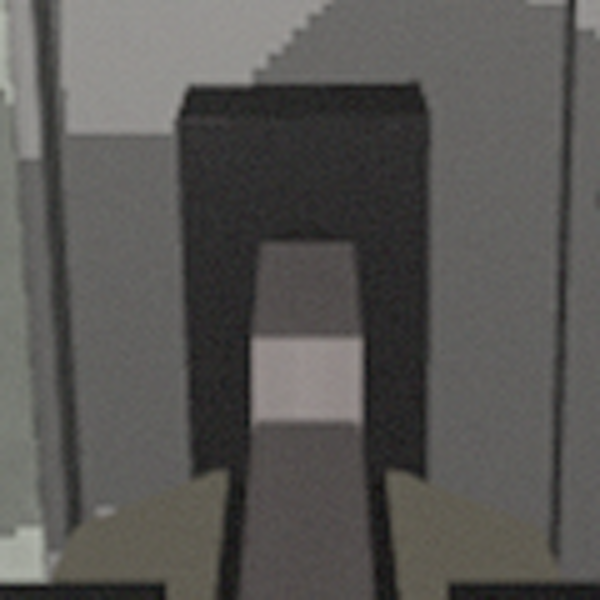

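```bash
python3 -c "
from rel import *
rel('w10',(190,145),(304,119),[(260,243),(354,242)],[(249,338),(364,338)],[(247,423),(368,423)],(552.1,-184.63,109.94),0.015)
c=load('w10');g=lambda u,v,z: onz(c,190+u/5-.4,145+v/5-.4,z)[:2].round(2)
print([g(*p,26) for p in [(180,119),(428,119),(190,470),(427,470)]])"
```

```text
hole [ 587.28122774 -182.6840493 ]
leg [ 574.37925406 -183.08766258] centre [ 551.38184151 -183.43264964] -> pin +x [ 569.37981655 -183.16265977]
bridge [ 575.18196345 -183.00550135] centre [ 552.1845509  -183.35048841] -> pin +x [ 570.18252593 -183.08049854]
tab [ 565.42159811 -183.12277785] centre [ 551.42317309 -183.33276998] -> pin +x [ 569.42114812 -183.0627801 ]
[array([ 587.27, -166.08]), array([ 587.3 , -199.29]), array([ 536.  , -166.38]), array([ 536.02, -200.32])]
```

Request:
carry_out(xyz=[[-0.03, -0.005, 0], [0, 0, 0.06], [0, 0, 0.06], [0, 0, 0], [0, 0, 0.02], [0, 0, 0.02], [0, 0, 0]], dr=[[0, 0, 0], [0, 0, 0], [0, 0, 0], [0, 0, 0], [0, 0, 0], [0, 0, 0], [0, 0, 0]])

```text
time: 21.58
tool_pos: [549.9, -184.1, 99.7]
tcp_rot: [-3.142, 0.0, 0.002]
contact_force: [-0.7, -0.5, -2.2]
grip_width: 11.8
```

```bash
python3 st.py
```

```text
21.57 [ 549.94 -184.13   99.68] yawdeg [-1.8e+02  0.0e+00  1.2e-01] F [-0.7 -0.5 -2.2] M [0.044 0.039 0.017] 11.813938107679613
```

Tips are about 2.7 mm below the stand's top with no contact, so the pins are in the holes. Continuing down gently.

Request:
carry_out(xyz=[[0, 0, 0.02], [0, 0, 0.02], [0, 0, 0.015], [0, 0, 0]], dr=[[0, 0, 0], [0, 0, 0], [0, 0, 0], [0, 0, 0]])

```text
time: 22.08
tool_pos: [549.9, -184.1, 96.3]
tcp_rot: [-3.141, 0.0, 0.002]
contact_force: [0.4, 0.1, -1.3]
grip_width: 11.9
```

```bash
python3 st.py
```

```text
22.07 [ 549.9  -184.1    96.33] yawdeg [-1.7999e+02  1.0000e-02  1.2000e-01] F [ 0.4  0.1 -1.3] M [0.059 0.1   0.042] 11.862389456178933
```

Request:
carry_out(xyz=[[0, 0, 0.01], [0, 0, 0.01], [0, 0, 0]], dr=[[0, 0, 0], [0, 0, 0], [0, 0, 0]])

```text
time: 22.45
tool_pos: [550.0, -184.2, 95.5]
tcp_rot: [3.141, -0.0, 0.002]
contact_force: [-0.8, 0.7, 0.3]
grip_width: 12.1
```

```bash
python3 st.py; python3 - <<'E'
from h import *
c=snap('wrist','w11');c2=snap('side','s11')
cv2.imwrite('pics/s11z.png',cv2.resize(c2['image'][220:310,260:350],None,fx=6,fy=6,interpolation=2))
E
```

```text
22.45 [ 550.04 -184.18   95.48] yawdeg [ 1.7999e+02 -2.0000e-02  1.2000e-01] F [-0.8  0.7  0.3] M [0.08  0.275 0.012] 12.05118093133889
```

View pics/s11z.png

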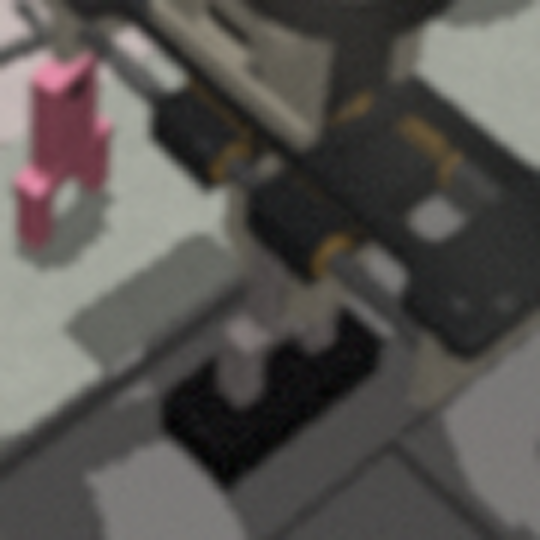

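The spanner is seated: its weight has come off the wrist at TCP z 95.5. Releasing and retreating.

Request:
carry_out(xyz=[[0, 0, 0], [0, 0, 0], [0, 0, 0], [0, 0, 0], [0, 0, 0]], dr=[[0, 0, 0], [0, 0, 0], [0, 0, 0], [0, 0, 0], [0, 0, 0]], gripper=0)

```text
time: 23.18
tool_pos: [550.0, -184.1, 95.2]
tcp_rot: [3.142, -0.0, 0.002]
contact_force: [0.3, 0.1, -0.3]
grip_width: 46.0
```

Request:
carry_out(xyz=[[0, 0, -0.2], [0, 0, -0.4], [0, 0, -0.6], [0, 0, -0.6], [0, 0, -0.6], [0, 0, 0]], dr=[[0, 0, 0], [0, 0, 0], [0, 0, 0], [0, 0, 0], [0, 0, 0], [0, 0, 0]])

```text
time: 23.92
tool_pos: [551.3, -184.7, 243.4]
tcp_rot: [3.138, -0.007, 0.002]
contact_force: [0.6, -0.5, -0.3]
grip_width: 46.0
```

```bash
python3 st.py; python3 - <<'E'
from h import *
c=snap('wrist','w12');c2=snap('side','s12');c3=snap('scene','c12')
cv2.imwrite('pics/s12z.png',np.hstack([cv2.resize(c2['image'][210:310,260:350],None,fx=4,fy=4,interpolation=2),cv2.resize(c['image'][125:225,210:300],None,fx=4,fy=4,interpolation=2)]))
E
```

```text
23.93 [ 551.29 -184.74  243.43] yawdeg [ 1.7981e+02 -4.0000e-01  1.3000e-01] F [ 0.6 -0.5 -0.3] M [0.012 0.162 0.036] 46.04262072358773
```

View pics/s12z.png

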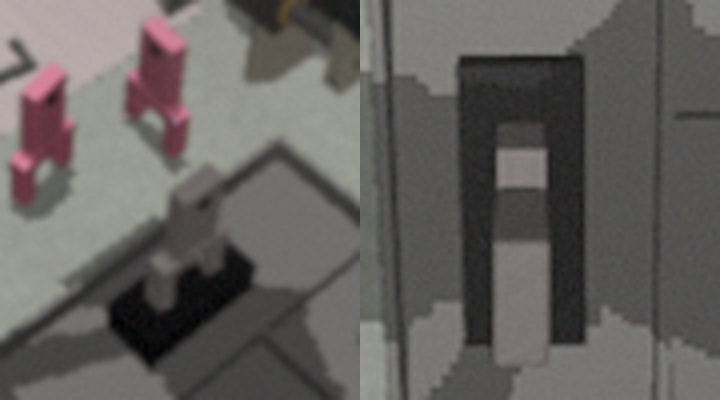

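View pics/c12.png

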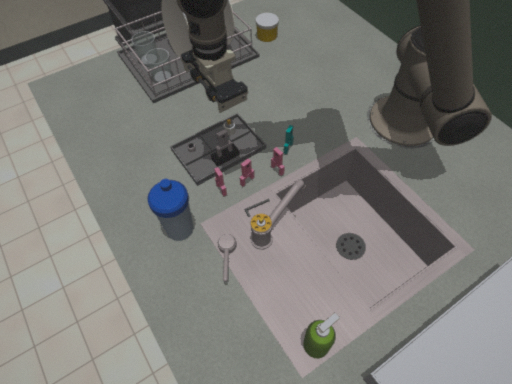

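```bash
python3 -c "
from plant import *
print(close_job())"
```

```text
the job is handed in; nothing more can be done
None
```

The ring is tightened to its stop, the spanner is back in its stand, and I handed the job in. The clock read 23.9 s at the last check; the hand-in reported no verdict.

- **Seating:** I gripped the plain steel spanner and lined it up with the holes, which stood at about −1.8°. Both pins went down freely until the leg shoulders rested on the ring's face. I felt about 10 N there and eased off before turning.
- **Turning:** The wrist moment stayed at about 0.15–0.23 N m, then rose to 0.57 N m at the stop. The two wrist-camera measurements of the holes' turn give about 40.4° under load and 39.5° after lifting off, or 0.69–0.70 rad. I added nothing for where the ring started.
- **Return:** The spanner had slipped about 1.3 mm in the grip while turning. I corrected for that, lowered the pins into the stand until the stand took the spanner's weight, opened the jaws and moved clear.
- **Last checks:** The pictures show the spanner upright in its stand, the gripper clear at z 243 mm, and the other things looking undisturbed (judged by eye, not measured).

The cameras disagreed with each other and with the tool position by up to about 5 mm. Near the fits I relied mostly on the wrist camera's relative view. I estimated the stand's centre along x as 548.3 mm from its edge and 549.8 mm from its hole, and the pins still went in without side force.

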